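# Level the stone weighing slab with a tapered shim

## Robot

A 6-joint arm with a two-finger parallel gripper is mounted at the origin on a cart in front of the work surface, level with it; the furniture and walls round the work are solid. World frame = base frame: x ahead of the robot, y to its left, z up, the work surface at z = 0. Lengths are in m, angles in rad, forces in N, time in s.
With the tool pointing down it reaches from about 0.35 to 0.975 m from the base axis. Payload 4.9 kg.
Tool frame: the origin (TCP) lies at the very end of the fingers, on their centre line; the grasp point (between the pads) lies ctrl.grip_point_offset behind it (ctrl.grip_point_offset is the distance from the TCP to the grasp point, in m); z points along the fingers, y is the direction in which the jaws open and shut (so a half turn about z gives the same grasp; the last joint's range is limited). The gripper opens to 85 mm and grips with 20 to 120 N. Pads are 22 mm wide; open, the fingers measure 114 mm over their backs; the gripper's body (76 mm by 85 mm) begins 54 mm behind the grasp point. The pads swing forward as they close: fully open they stand 13 mm farther back than shut.
Start: joints at [-1.452, 0.053, 1.613, -0, 1.476, -0.119], TCP at [0.147, -0.607, 0.231] pointing down, gripper open.
Joint ranges: [-3.01, 3.01], [-1.01, 2.22], [0.06, 2.58], [-1.02, 4.17], [0.09, 2.62], [-3.14, 3.14]. Speed limits (rad/s): [2.57, 2.57, 3.14, 3.14, 3.14, 3.14].

## Interface

Orientations are given as a rotation vector (axis times angle).
In Python, from station import ctrl gives the robot as it stands. The module is installed in compiled form; this text tells all that it offers.
- The arm moves only by the shell command python3 -m creep 'ROWS' [FORCE]. ROWS is JSON, a list of rows, each a list of 5 numbers: the closure in counts, from 0 (fully open) to 255 (shut), then the shift along the tool's x, y, z in mm, then the turn about the tool's z in rad. A call has 1 to 12 rows; each row is the pose to reach, as a shift and turn from the pose commanded when the call began, along the tool's axes at that moment; what a row does not reach only later rows make up. A row lasts 1/12 s, in which the tool goes at most 41.7 mm and 7.16 degrees, less where a joint would pass 70% of its speed; a pose out of reach is approached as far as the arm can. A call with a gripper value outside its range is refused whole. The fingers move at their own pace and stop on an object; FORCE is the grip in N (left out, the last holds). Time passes only in rows, so rows that repeat a pose let the fingers close. It gives the time, the measured TCP pose, the force and the opening at its end, in the units of the state.
- ctrl.get_obs(): the state, without advancing time (a new reading comes with each control period).
- ctrl.get_image(name): name is "scene" or "top"; returns the picture (384x512x3 uint8, red, green, blue); there is no depth.
- ctrl.calibration(name): a dict with "fx", "fy", "cx", "cy" (pixels), "k1" (the pictures are not rectified: a ray, as slopes to the right and down, at radius r is drawn at 1 + k1 r^2 times it, then the intrinsics apply), "R" (3x3) and "t" (3): a world point X has camera coordinates R X + t. Camera axes: x right, y down, z forward; pixel columns grow to the right and rows downward; lengths in m; the calibration is good to about 2 mm. A picture is of the moment at which its call begins. calibration takes no time and is no camera call.
- ctrl.finish_job(): hands the job in, once; it reports no verdict.
Trained networks look in the newest picture that a camera, given by its name, has taken for a name from the list of things; names that differ only in an ending like _2 or _b are one class to them, and where a whole thing is asked for, a point or a joint stands for the part that bears it (a point fixed in the world has none). Each returns a list of dicts, best first, with "conf" (0 to 1); they miss things now and then, are a little off and sometimes report something else, mostly with a low value. They report only what shows in the picture. A call takes as long as a camera call. They do not tell look-alikes from the thing itself.
- ctrl.boxes_of(camera, label): "rect" ([left, top, width, height] in pixels, round what is visible of it).
- ctrl.outline_of(camera, label): "mask" (384x512 bool, what is visible of it) and "rect" ([left, top, width, height] in pixels, round what is visible of it).
The state is a dict: "t": time; "q": joint angles; "dq": joint speeds; "effort": joint torques, N m; "tool_pos": TCP position; "tool_rot": TCP orientation; "contact_force": force on the tool from outside, world axes, zero at the start; "wrist_torque": the same for the moment, N m; "opening": finger opening in m.
Only numpy, scipy, OpenCV 4.12 (cv2) and the standard library are available. Lean on these libraries where they do the work, as an engineer would, in place of code of your own. Each camera call takes 0.05 s, during which the arm holds its last target. There are 200 camera calls.

## Task

The stone weighing slab on the bench is low at one end: slide the orange shim, thin end first, squarely under the middle of the low edge until the red ball of the level on the slab comes to rest between the two black lines, clear of both, and leave the shim lying there under the slab. Touch only the shim, push it in steadily without ramming the slab or shoving it out of place, and leave the other things on the bench as they stand.

Things in the scene. Friction and masses are not known exactly. Their poses are not given: they have to be found in the camera images.
- slab: grey stone plate, 220 x 150 x 22 mm, about 2 kg, loose, held by friction alone. Origin: centre of its underside; +x along its 220 mm length from the low to the high end, +z up. A level is screwed on top, along x, reaching 42 mm above the underside. The high part lies across the rail of a fixed steel bearer, on which it rocks; the low end stands on two rubber feet; 18 to 32 mrad out of level
- slab_low_edge (a point): middle of the bottom corner line of the slab's low end (slab frame x -110 mm, y 0, z 0), at first about 6.5 mm above the bench: the shim goes in below it, along the slab's +x, between the two rubber feet (7 mm high, 18 mm across, at slab x -95 mm, y +-55 mm)
- slab_bearing_a (a point): point of the slab's underside on the line where it lies on the bearer (slab x +65 mm, y +70 mm): stays put when the slab only rocks
- slab_bearing_b (a point): the same at slab x +65 mm, y -70 mm
- level_ball (a joint): ball level: a red 12 mm ball in a white groove between clear walls, curved along the slab's x (radius 0.8 m); it settles at the lowest point about 1.5 s after the slab stops. Value in m along the groove: 0 midway between the two black lines, positive towards the slab's low end (start 0.014 to 0.026); 0.8 mm is 0.001 rad out of level. Clear of both lines within +-0.002
- shim: orange plastic wedge, 140 x 30 mm, 60 g. Origin: centre of its underside; +x to its thin end (toe), +z up. From the 3 mm thick toe its top rises 1 in 8 over 118 mm to a head block 22 long, 30 wide, 30 mm tall (grip across the width). Under the slab, 1 mm of push lifts the low edge about 0.12 mm and moves the ball 0.57 mm; it takes about 8 to 20 N and stays where it is left
- shim_toe (a point): middle of the bottom edge of the shim's thin end (shim frame x +70 mm, z 0)
- shim_head (a point): centre of the shim's head (shim frame x -59 mm, z 15 mm)
- sample_bottle_red: glass sample bottle with a red cap, 48 mm across, 90 mm tall; origin at its underside; a bystander
- sample_bottle_black: glass sample bottle with a black cap, 42 mm across, 78 mm tall; origin at its underside; a bystander
- weight_large: brass calibration weight, 22 mm across, 36 mm tall; origin at its underside; a bystander
- weight_small: brass calibration weight, 18 mm across, 28 mm tall; origin at its underside; a bystander
- crucible: white porcelain crucible, 37 mm across, 28 mm tall; origin at its underside; a bystander
- timer: grey bench timer lying face up, 62 x 66 x 19 mm; origin at its underside; a bystander
- brush: wooden ash brush lying flat, 201 mm long, 22 mm wide; origin at its underside; a bystander
- beaker: clear beaker, 54 mm across, 68 mm tall; origin at its underside; a bystander
- notebook: red notebook lying flat, 210 x 151 x 12 mm; origin at its underside; a bystander
- pen: white pen lying on the notebook, 145 mm long; origin at its underside; a bystander
Things that resemble listed ones, but are neither listed nor needed, are in the scene too. Several things have the shape of the shim; the one meant has the colours described above.

How it is judged:
By the outcome, as a careful person would: the job done as asked, in the order asked, and still so for the second after the job is handed in, with the robot touching nothing.
It also fails if it takes over 45 s, if anything falls off the work surface, if the arm or the gripper's body presses on something with over 40 N, if the wrist force passes 120 N, or if a joint passes its speed limit or range.

## Working session

There is one attempt and no reset: what is moved stays moved. The work goes in short steps, Python scripts to look and compute and a shell command to move; the robot and the scene stay as the last step left them, time stands still between calls to the robot, and variables do not carry over. Pictures are saved under pics/ and viewed, about 8 in all and at most 12, crops included, and the job is handed in when it is done.

```bash
mkdir -p pics; cat > h.py <<'E'
import numpy as np, cv2
from station import ctrl
def cal(n):
    c=ctrl.calibration(n); return c,np.array([[c['fx'],0,c['cx']],[0,c['fy'],c['cy']],[0,0,1.]]),np.array([c['k1'],0,0,0,0.]),np.array(c['R']),np.array(c['t'])
def proj(n,P):
    c,K,D,R,t=cal(n); return cv2.projectPoints(np.atleast_2d(np.array(P,float)),cv2.Rodrigues(R)[0],t,K,D)[0][:,0]
def back(n,uv,z):
    c,K,D,R,t=cal(n); u=cv2.undistortPoints(np.array(uv,float).reshape(-1,1,2),K,D)[:,0]
    d=np.c_[u,np.ones(len(u))]@R; o=-R.T@t; return o+d*((z-o[2])/d[:,2])[:,None]
E
python3 - <<'E'
from h import *
for n in("scene","top"):
    im=ctrl.get_image(n); cv2.imwrite(f"pics/{n}0.png",cv2.resize(im[...,::-1],(800,600),interpolation=cv2.INTER_CUBIC))
    cv2.imwrite(f"{n}0_raw.png",im[...,::-1])
    c,K,D,R,t=cal(n); print(n,-R.T@t,R[2],K[0,0])
    for l in("shim","slab","level_ball"):
        print(l,[(np.round(b['rect'],0).tolist(),round(b['conf'],2)) for b in ctrl.boxes_of(n,l)])
o=ctrl.get_obs();print(o,ctrl.grip_point_offset)
E
```

```text
scene [-0.48509778  0.98372096  1.37073492] [ 0.54245166 -0.46228049 -0.70145772] 392.46672731765676
shim [([150.0, 278.0, 33.0, 15.0], 0.82), ([250.0, 211.0, 15.0, 20.0], 0.71)]
slab [([248.0, 163.0, 52.0, 40.0], 0.77)]
level_ball [([248.0, 164.0, 51.0, 36.0], 0.34)]
top [0.23698726 0.13697283 1.67419353] [ 0.1681545  -0.00135071 -0.98575973] 427.6006631173603
shim [([269.0, 214.0, 38.0, 18.0], 0.77), ([225.0, 196.0, 33.0, 24.0], 0.61), ([379.0, 140.0, 12.0, 20.0], 0.58), ([89.0, 212.0, 41.0, 13.0], 0.52)]
slab [([265.0, 147.0, 61.0, 46.0], 0.63)]
level_ball [([193.0, 110.0, 43.0, 58.0], 0.41)]
{'t': 0.4, 'q': array([-1.45198995e+00,  5.27982234e-02,  1.61309569e+00,  8.66748483e-06,
        1.47601316e+00, -1.18981219e-01]), 'dq': array([-0.00042825, -0.00145723, -0.00022155,  0.00121863,  0.00121973,
        0.00116997]), 'effort': array([-7.23455432e-04, -3.93047869e+01, -3.69809890e+01, -1.13787889e-04,
        2.49284218e-03,  1.04115031e-05]), 'tool_pos': array([ 0.14722207, -0.60730313,  0.2311256 ]), 'tool_rot': array([-3.11910239e+00, -3.72597935e-01, -1.35953565e-05]), 'contact_force': array([-0.03379517, -0.44896729,  0.80537757]), 'wrist_torque': array([ 0.00840375, -0.01253774, -0.00923388]), 'opening': 0.08536974404872125} 0.0187
```

View pics/scene0.png

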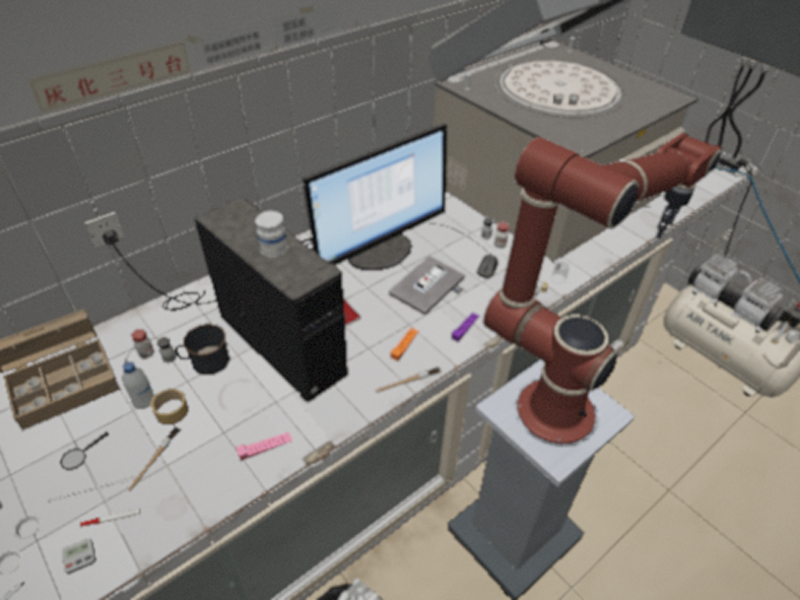

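View pics/top0.png

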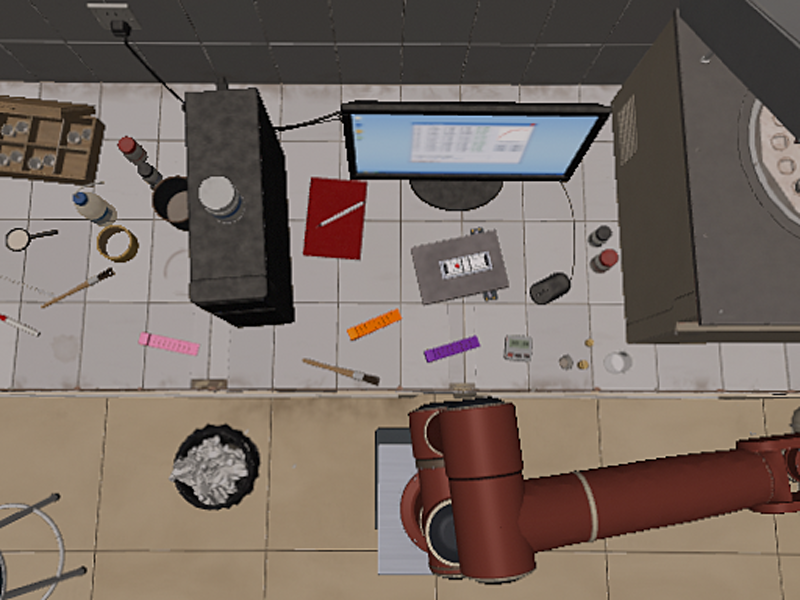

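Scene at 800x600. The top view shows the slab at about (460,266), with its low end on the left. The orange shim is at (374,324), head on the left and toe up-right. The purple and pink wedges are look-alikes. Next I'll fit the poses.

```bash
cat >> h.py <<'E'
from scipy.optimize import minimize
def box(x0,x1,y0,y1,z0,z1): return np.array([[x,y,z] for x in(x0,x1) for y in(y0,y1) for z in(z0,z1)],float)
SH=[np.array([[x,y,z] for y in(-15,15) for x,z in((70,0),(70,3),(-48,0),(-48,17.75))])/1e3, box(-70,-48,-15,15,0,30)/1e3]
def pose(x,y,yaw,z=0,pitch=0):
    c,s=np.cos(yaw),np.sin(yaw);Rz=np.array([[c,-s,0],[s,c,0],[0,0,1]])
    c,s=np.cos(pitch),np.sin(pitch);Ry=np.array([[c,0,-s],[0,1,0],[s,0,c]])  # +pitch raises +x
    return Rz@Ry,np.array([x,y,z])
def render(n,parts,R,t,S=8,win=None):
    x0,y0,w,h=win; m=np.zeros((h*S,w*S),np.uint8)
    for P in parts:
        uv=(proj(n,P@R.T+t)+0.5-[x0,y0])*S
        cv2.fillConvexPoly(m,cv2.convexHull(np.round(uv*16).astype(np.int32)),255,shift=4)
    return cv2.resize(m,(w,h),interpolation=cv2.INTER_AREA)/255.
def orange(im):
    a=im.astype(float); return np.clip((a[...,0]-a[...,2]-30)/120,0,1)*(a[...,0]-a[...,1]>40)*(a[...,1]-a[...,2]>20)
E
python3 - <<'E'
from h import *
for n in("top","scene"):
    im=cv2.imread(f"{n}0_raw.png")[...,::-1]
    w=(orange(im)>0.3).astype(np.uint8); k,l,st,ce=cv2.connectedComponentsWithStats(w)
    print(n,[(st[i].tolist(),ce[i].round(1).tolist()) for i in range(1,k) if st[i][4]>20])
# shim fit
def fit(n,x0,win):
    im=cv2.imread(f"{n}0_raw.png")[...,::-1]; X,Y,w,h=win
    m=orange(im)[Y:Y+h,X:X+w]; m=np.clip(m/0.5,0,1)
    f=lambda p:((render(n,SH,*pose(p[0],p[1],p[2]),win=win)-m)**2).sum()
    r=min((minimize(f,[x0[0],x0[1],a],method='Nelder-Mead',options=dict(initial_simplex=np.array([[x0[0],x0[1],a],[x0[0]+.01,x0[1],a],[x0[0],x0[1]+.01,a],[x0[0],x0[1],a+.15]]))) for a in(x0[2],x0[2]+np.pi)),key=lambda r:r.fun)
    return r.x,r.fun,m.sum()
c=back("top",[[374*.64,324*.64]],.008)[0];print(c)
for n,win in(("top",(215,190,50,35)),("scene",(240,200,35,40))):
    print(n,fit(n,[c[0],c[1],-1.2],win))
# slab mask
for n in("top","scene"):
    for l in ctrl.outline_of(n,"slab")[:1] or []:
        m=l['mask'];print(n,l['rect'],l['conf'],m.sum()); np.save(f"slab_{n}.npy",m)
for nm,uv in dict(lowmid=(420,275),ovenfront=(628,340),tower=(293,320),notebook=(361,259)).items(): print(nm,back("top",[np.array(uv)*.64],0).round(3))
im=cv2.imread("top0_raw.png"); cv2.imwrite("pics/crop0.png",cv2.resize(im[140:225,215:345],(780,510),interpolation=cv2.INTER_CUBIC))
E
```

```text
top [([222, 197, 35, 21, 269], [239.1, 207.3])]
scene [([250, 210, 18, 20, 130], [258.1, 219.7])]
[0.44347879 0.1698316  0.008     ]
top (array([ 0.44461796,  0.17036307, -1.15851007]), np.float64(14.52719627066513), np.float64(267.55))
scene (array([ 0.44452531,  0.17059748, -1.13573566]), np.float64(30.542466359092657), np.float64(128.96666666666667))
top [265.7, 148.6, 59.3, 44.6] 0.72 2054
scene [246.7, 163.1, 51.3, 37.6] 0.59 1067
lowmid [[0.571 0.053 0.   ]]
ovenfront [[ 0.406 -0.466  0.   ]]
tower [[0.454 0.374 0.   ]]
notebook [[0.612 0.204 0.   ]]
```

View pics/crop0.png

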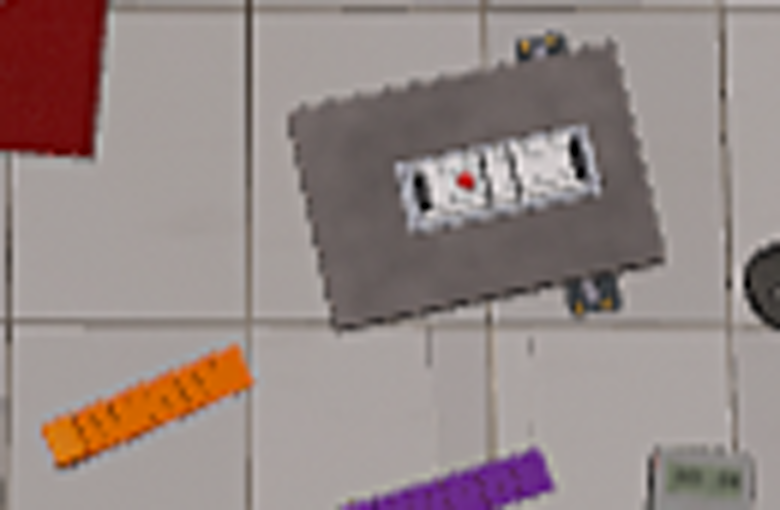

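Crop (6x): slab corners at about (290,110), (612,42), (663,262) and (336,328). The ball at (465,181) lies left of the lines at (486,178) and (514,170), so the low end is on the left. The shim's head block is on the left and its toe on the right. Now fitting the slab and computing the approach.

```bash
cat >> h.py <<'E'
SL=[box(-110,110,-75,75,0,22)/1e3]
E
python3 - <<'E'
from h import *
def low(x,y,yaw,p): return pose(x,y,yaw,.0065+.11*np.sin(p),p)
for n,win in(("top",(258,140,75,60)),("scene",(240,155,65,55))):
    im=cv2.imread(f"{n}0_raw.png").astype(float); X,Y,w,h=win; a=im[Y:Y+h,X:X+w]
    bg=175 if n=="top" else np.percentile(a.mean(2),75); fg=np.median(a.mean(2)[np.load(f"slab_{n}.npy")[Y:Y+h,X:X+w]]); print(n,bg,fg)
    m=np.clip((bg-a.mean(2))/(bg-fg),0,1)
    near=cv2.dilate(np.load(f"slab_{n}.npy").astype(np.uint8),np.ones((5,5)))[Y:Y+h,X:X+w]
    core=cv2.erode(np.load(f"slab_{n}.npy").astype(np.uint8),np.ones((9,9)))[Y:Y+h,X:X+w]
    m[core>0]=1; 
    f=lambda p:(near*(render(n,SL,*low(*p,.028),win=win)-m)**2).sum()
    s=np.array([.58,-.055,-1.36]); 
    r=minimize(f,s,method='Nelder-Mead',options=dict(initial_simplex=s+np.array([[0,0,0],[.015,0,0],[0,.015,0],[0,0,.1]])))
    R,t=low(*r.x,.028); print(r.x,r.fun,"low edge",R@[-.11,0,0]+t)
uv=np.array([[290,110],[612,42],[663,262],[336,328]])/6+[215,140]-.5
P=np.vstack([back("top",uv[i:i+1],z) for i,z in enumerate((.0285,.035,.035,.0285))]);print(P.round(4)); print([np.linalg.norm(P[i]-P[i-1]).round(4) for i in range(4)])
d=P[1]-P[0]+P[2]-P[3];print("yaw",np.arctan2(d[1],d[0]),"mid low",(P[0]+P[3])/2)
o=ctrl.get_obs(); R=cv2.Rodrigues(o['tool_rot'])[0]; print(R.round(3))
x,y,a=.4446,.1704,-1.152; hd=np.array([x-.059*np.cos(a),y-.059*np.sin(a)]);print("head",hd)
E
```

```text
top 175 97.33333333333333
[ 0.58735467 -0.04393854 -1.36110422] 36.82868070818308 low edge [0.56446618 0.06360974 0.0065    ]
scene 194.33333333333334 135.66666666666666
[ 0.5846138  -0.0407817  -1.36780925] 32.320251599829696 low edge [0.56244694 0.06691763 0.0065    ]
[[ 0.6381  0.0777  0.0285]
 [ 0.6829 -0.1342  0.035 ]
 [ 0.5357 -0.1637  0.035 ]
 [ 0.4929  0.0484  0.0285]]
[np.float64(0.1481), np.float64(0.2167), np.float64(0.1501), np.float64(0.2165)]
yaw -1.3672652733296078 mid low [0.56549853 0.06307551 0.0285    ]
[[ 0.972  0.236 -0.   ]
 [ 0.236 -0.972  0.   ]
 [-0.    -0.    -1.   ]]
head [0.420607   0.22430117]
```

```bash
python3 -m creep '[[0,30,-30,0,-0.08],[0,60,-59,0,-0.16],[0,90,-88,0,-0.25],[0,120,-118,0,-0.34],[0,150,-147,0,-0.43],[0,180,-177,0,-0.52],[0,210,-206,0,-0.61],[0,240,-236,0,-0.7],[0,270,-265,0,-0.79],[0,300,-295,0,-0.88],[0,325,-320,0,-0.95],[0,342,-336,0,-1.0]]'
```

```text
t: 1.5
tool_pos: [0.4017, -0.1972, 0.2317]
tool_rot: [2.553, 1.83, 0.002]
contact_force: [0.5, -0.6, 0.0]
opening: 0.0852
```

```bash
python3 -m creep '[[0,37,-11,0,-0.08],[0,74,-22,0,-0.16],[0,111,-33,0,-0.24],[0,148,-44,0,-0.32],[0,185,-55,0,-0.4],[0,222,-66,0,-0.48],[0,259,-77,0,-0.56],[0,296,-88,0,-0.64],[0,333,-99,0,-0.72],[0,370,-110,10,-0.749],[0,395,-117,40,-0.749],[0,405,-120,80,-0.749]]'; python3 - <<'E'
from h import *
o=ctrl.get_obs(); R=cv2.Rodrigues(o['tool_rot'])[0]; p=o['tool_pos']; print(p,R.round(3))
im=ctrl.get_image("scene")
hd=[.4206,.2243,.015]
for q,c in((p,(0,255,0)),(hd,(255,0,255))):
    u=proj("scene",[q])[0]; print(u)
b=cv2.resize(im[180:255,215:315],(800,600),interpolation=cv2.INTER_CUBIC)[...,::-1].copy()
for q,c in((p,(0,255,0)),(hd,(255,0,255)),([.4446+.07*np.cos(-1.155),.1704+.07*np.sin(-1.155),0],(255,0,255))):
    u=(proj("scene",[q])[0]+.5-[215,180])*8; cv2.drawMarker(b,tuple(int(v) for v in u),c,0,16,2)
cv2.imwrite("pics/s1.png",b)
E
```

```text
t: 2.5
tool_pos: [0.4219, 0.2259, 0.1548]
tool_rot: [1.707, 2.631, 0.013]
contact_force: [0.4, 0.1, 0.1]
opening: 0.0853
[0.42193415 0.22593581 0.15479083] [[-0.408  0.913  0.009]
 [ 0.913  0.408  0.004]
 [ 0.     0.01  -1.   ]]
[253.03356728 204.67214797]
[253.05787894 225.99623372]
```

View pics/s1.png

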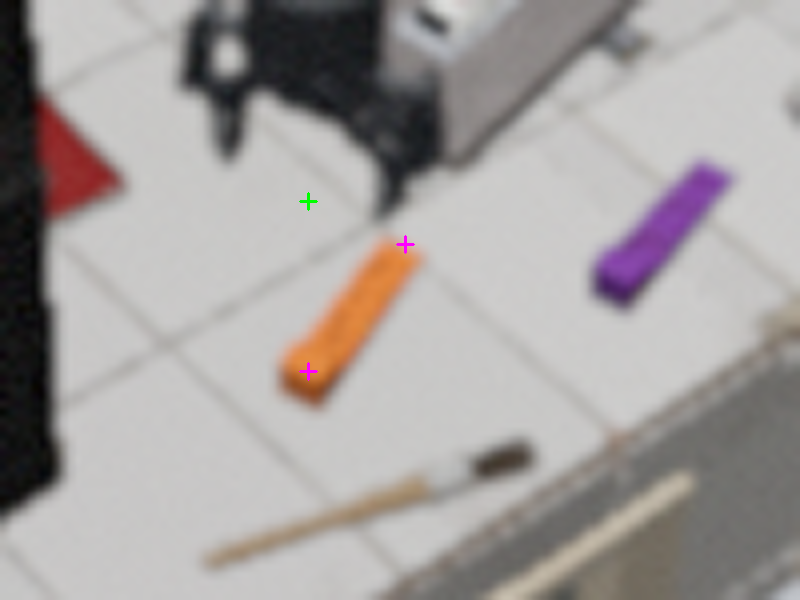

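The green TCP mark falls between the fingertips, and the magenta head and toe marks sit on the orange shim. Lowering onto the head and gripping it.

```bash
python3 -m creep '[[0,-1,-2,30,0],[0,-1,-2,60,0],[0,-1,-2,90,0],[0,-1,-2,120,0],[0,-1,-2,140,0],[0,-1,-2,147,0],[0,-1,-2,149,0],[0,-1,-2,149,0],[0,-1,-2,149,0]]' 60; python3 -m creep '[[60,0,0,0,0],[110,0,0,0,0],[150,0,0,0,0],[200,0,0,0,0],[255,0,0,0,0],[255,0,0,0,0],[255,0,0,0,0],[255,0,0,0,0],[255,0,0,0,0],[255,0,0,0,0]]' 60
```

```text
t: 3.3
tool_pos: [0.4196, 0.2204, 0.0042]
tool_rot: [1.714, 2.631, 0.004]
contact_force: [0.3, 0.2, 0.5]
opening: 0.0854
t: 4.13
tool_pos: [0.4188, 0.2203, 0.0031]
tool_rot: [1.714, 2.632, 0.002]
contact_force: [0.1, -0.6, 5.5]
opening: 0.0291
```

```bash
python3 -m creep '[[255,0,0,-4,0],[255,0,0,-12,0],[255,0,0,-20,0],[255,-8,14,-25,0.03],[255,-16,28,-25,0.06],[255,-25,43,-25,0.09],[255,-34,58,-25,0.12],[255,-43,73,-25,0.15],[255,-50,86,-25,0.18],[255,-56,96,-25,0.209],[255,-58,100,-25,0.209],[255,-58,100,-25,0.209]]'; cat >> h.py <<'E'
def shimfit(n,z,g,pitch=0.,win=None,im=None):
    im=ctrl.get_image(n) if im is None else im
    u=proj(n,[[g[0],g[1],z]])[0].astype(int); win=win or (u[0]-28,u[1]-24,56,48); X,Y,w,h=win
    m=np.clip(orange(im)[Y:Y+h,X:X+w]/.5,0,1)
    vis=np.where(m.sum()>0,1,1)
    f=lambda p:((render(n,SH,*pose(*p,z,pitch),win=win)-m)**2).sum()
    s=np.array(g); r=minimize(f,s,method='Nelder-Mead',options=dict(initial_simplex=s+np.array([[0,0,0],[.008,0,0],[0,.008,0],[0,0,.08]])))
    return r.x,r.fun,m.sum(),im
E
python3 - <<'E'
from h import *
o=ctrl.get_obs(); print(o['tool_pos'],o['tool_rot'],o['contact_force'])
for n in("top","scene"):
    x,f,s,im=shimfit(n,o['tool_pos'][2]-.003,[.5452,.1529,-1.364]); print(n,x,f,s)
    cv2.imwrite(f"{n}1_raw.png",im[...,::-1])
a=cv2.imread("scene1_raw.png")[150:225,215:315];b=cv2.imread("top1_raw.png")[150:210,230:310]
cv2.imwrite("pics/c2.png",np.hstack([cv2.resize(a,(400,300),interpolation=cv2.INTER_CUBIC),cv2.resize(b,(400,300),interpolation=cv2.INTER_CUBIC)]))
E
```

```text
t: 5.13
tool_pos: [0.5337, 0.2072, 0.0277]
tool_rot: [1.98, 2.439, 0.001]
contact_force: [-0.7, -0.2, -1.5]
opening: 0.0292
[0.53366507 0.20720205 0.027682  ] [1.98001111e+00 2.43879129e+00 5.19879862e-04] [-0.74164931 -0.18793103 -1.54727148]
top [ 0.54972301  0.14101551 -1.31832851] 133.9398885044214 149.2
scene [ 0.54864164  0.151241   -1.36930206] 92.75832372164552 67.03333333333333
```

View pics/c2.png

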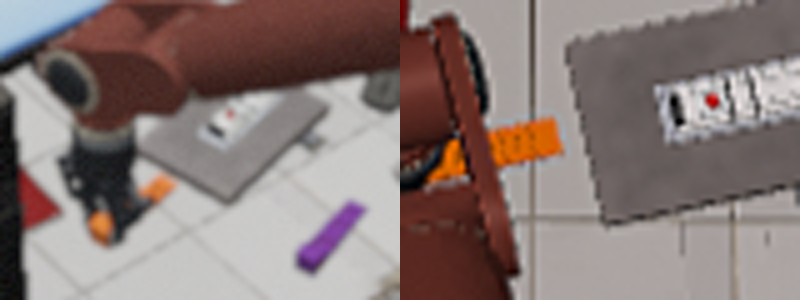

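Occluded by the arm: in the top half-crop only the toe part shows, ending at about (562,136), in line with the slab's low edge. I'll fit position from the visible toe only, with yaw taken from the tool.

```bash
python3 - <<'E'
from h import *
o=ctrl.get_obs(); z=o['tool_pos'][2]-.003; yaw=-1.3641
L=np.array([.5637,.0648]); d=np.array([np.cos(-1.364),np.sin(-1.364)]); nn=np.array([-d[1],d[0]])
for n,win in(("top",(254,160,22,35)),("scene",(253,185,20,20))):
    im=cv2.imread(f"{n}1_raw.png")[...,::-1];X,Y,w,h=win
    m=np.clip(orange(im)[Y:Y+h,X:X+w]/.5,0,1)
    for k in(0,1):
        f=lambda p:((render(n,SH,*pose(p[0],p[1],yaw if k==0 else p[2],z),win=win)-m)**2).sum()
        s=np.array([.547,.151,yaw][:2+k]); r=minimize(f,s,method='Nelder-Mead',options=dict(initial_simplex=s+np.vstack([np.zeros(2+k),np.diag([.008,.008,.08][:2+k])])))
        y=yaw if k==0 else r.x[2]; toe=r.x[:2]+.07*np.array([np.cos(y),np.sin(y)])
        print(n,k,r.x.round(4),round(r.fun,2),m.sum(),"toe to edge along,lat(mm):",((toe-L)@d*1e3).round(1),((toe-L)@nn*1e3).round(1))
        Ltop={"top":[.56447,.06361],"scene":[.56245,.06692]}[n]; print("   vs same-camera edge",((toe-Ltop)@d*1e3).round(1),((toe-Ltop)@nn*1e3).round(1))
E
```

```text
top 0 [0.5494 0.1522] 1.76 61.68333333333334 toe to edge along,lat(mm): -18.5 4.0
   vs same-camera edge -19.8 3.5
top 1 [ 0.5486  0.1521 -1.3493] 1.8 61.68333333333334 toe to edge along,lat(mm): -18.6 4.2
   vs same-camera edge -19.9 3.7
scene 0 [0.5498 0.1572] 3.09 26.066666666666663 toe to edge along,lat(mm): -23.3 5.4
   vs same-camera edge -21.0 6.2
scene 1 [ 0.5578  0.1586 -1.5225] 2.5 26.066666666666663 toe to edge along,lat(mm): -23.9 2.4
   vs same-camera edge -21.5 3.2
```

```bash
python3 -m creep '[[255,0,-2,6,0],[255,0,-4,12,0],[255,0,-4,18,0],[255,0,-4,22,0],[255,0,-4,24,0],[255,0,-4,24.5,0],[255,0,-4,24.5,0],[255,0,-4,24.5,0]]'
```

```text
t: 5.9
tool_pos: [0.5291, 0.2066, 0.0031]
tool_rot: [1.98, 2.439, 0.0]
contact_force: [-1.1, -0.0, 4.3]
opening: 0.0292
```

```bash
python3 -m creep '[[255,-1,0,0,0],[255,-3,0,0,0],[255,-6,0,0,0],[255,-9,0,0,0],[255,-12,0,0,0],[255,-15,0,0,0],[255,-18,0,0,0],[255,-21,0,0,0],[255,-24,0,0,0],[255,-26,0,0,0],[255,-27,0,0,0],[255,-27,0,0,0]]'; python3 - <<'E'
from h import *
for n in("top","scene"): cv2.imwrite(f"{n}2_raw.png",ctrl.get_image(n)[...,::-1])
b=cv2.imread("top2_raw.png")[140:215,235:335]; cv2.imwrite("pics/c3.png",cv2.resize(b,(800,600),interpolation=cv2.INTER_CUBIC))
E
```

```text
t: 6.9
tool_pos: [0.535, 0.1797, 0.0031]
tool_rot: [1.98, 2.438, 0.001]
contact_force: [0.2, 1.4, 6.1]
opening: 0.029
```

View pics/c3.png

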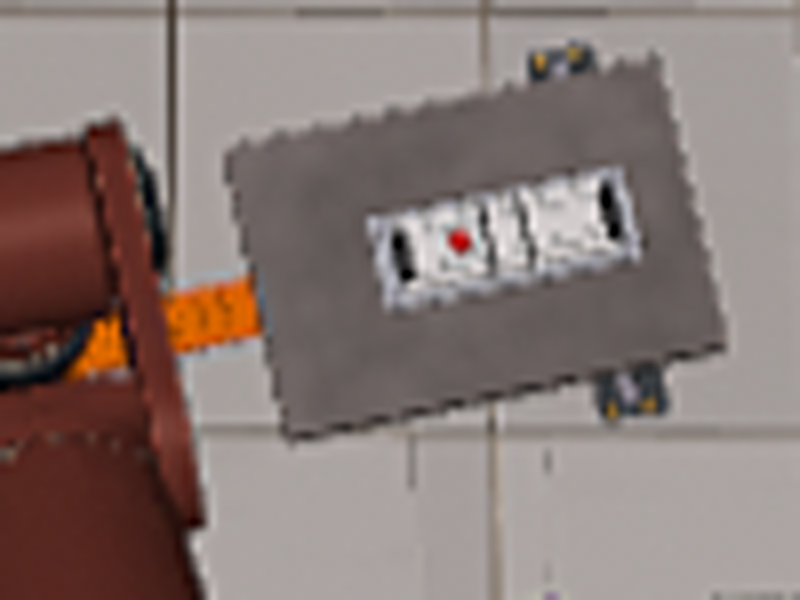

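The crop shows the shim entering at (260,305), which is the middle of the low edge's underside, and square to it. The ball at (459,240) is still well left of the lines at about (487,235) and (523,228). Pushing on steadily.

```bash
python3 -m creep '[[255,-1,0,0,0],[255,-2.5,0,0,0],[255,-4,0,0,0],[255,-6,0,0,0],[255,-8,0,0,0],[255,-10,0,0,0],[255,-12,0,0,0],[255,-14,0,0,0],[255,-16,0,0,0],[255,-18,0,0,0],[255,-19,0,0,0],[255,-20,0,0,0]]'; python3 -m creep '[[255,-1,0,0,0],[255,-2,0,0,0],[255,-3,0,0,0],[255,-4,0,0,0],[255,-5,0,0,0],[255,-6,0,0,0],[255,-7,0,0,0],[255,-8,0,0,0],[255,-9,0,0,0],[255,-10,0,0,0],[255,-11,0,0,0],[255,-12,0,0,0]]'
```

```text
t: 8.0
tool_pos: [0.539, 0.1604, 0.0032]
tool_rot: [1.98, 2.439, 0.001]
contact_force: [-0.4, 3.0, 4.9]
opening: 0.029
t: 9.0
tool_pos: [0.5409, 0.1508, 0.0031]
tool_rot: [-1.979, -2.436, -0.005]
contact_force: [-2.6, 10.8, 6.0]
opening: 0.029
```

```bash
python3 -m creep '[[255,-1,0,0,0],[255,-2.5,0,0,0],[255,-4,0,0,0],[255,-5.5,0,0,0],[255,-7,0,0,0],[255,-8.5,0,0,0],[255,-10,0,0,0],[255,-11.5,0,0,0],[255,-13,0,0,0],[255,-14,0,0,0],[255,-15,0,0,0],[255,-15,0,0,0]]'; python3 -m creep '[[255,0,0,0,0],[255,0,0,0,0],[255,0,0,0,0],[255,0,0,0,0],[255,0,0,0,0],[255,0,0,0,0],[255,0,0,0,0],[255,0,0,0,0],[255,0,0,0,0],[255,0,0,0,0],[255,0,0,0,0],[255,0,0,0,0]]'
cat >> h.py <<'E'
Q0=np.array([.58735,-.04394,-1.36110])
def ball(im,n="top"):
    a=im.astype(float); red=np.clip(a[...,0]-np.maximum(a[...,1],a[...,2])-40,0,None)
    X,Y,w,h=(275,145,40,40) if n=="top" else (255,155,45,45)
    s=red[Y:Y+h,X:X+w]; gy,gx=np.mgrid[Y:Y+h,X:X+w]; return np.array([(s*gx).sum(),(s*gy).sum()])/s.sum()
E
python3 - <<'E'
from h import *
# positions along slab x of ball; lines located by darkness profile along the level axis, same image
for tag in("0","2","now"):
    im=cv2.imread(f"top{tag}_raw.png")[...,::-1] if tag!="now" else ctrl.get_image("top")
    if tag=="now": cv2.imwrite("top3_raw.png",im[...,::-1])
    b=ball(im); R,t=pose(*Q0,.0096,.025)
    # sample level frame strip on z=.035 plane
    xs=np.arange(-45,45.1,.5); 
    ofs=np.arange(-9,9.1,1)
    P=np.array([[x/1e3,y/1e3,.035] for y in ofs for x in xs]); uv=proj("top",P@R.T+t).astype(np.float32)
    g=cv2.remap(im[...,1].copy(),uv[:,0].reshape(len(ofs),-1),uv[:,1].reshape(len(ofs),-1),cv2.INTER_CUBIC)
    pr=g[[0,1,2,3,-4,-3,-2,-1]].astype(float).mean(0)
    W=back("top",[b],t[2]+.035)[0]; loc=R.T@(W-t)
    print(tag,b.round(2),"ball slab x,y mm",(loc*1e3).round(1)); print(" ".join(f"{x:.0f}:{v:.0f}" for x,v in zip(xs[::4],pr[::4])))
E
```

```text
t: 10.0
tool_pos: [0.544, 0.1359, 0.0032]
tool_rot: [-1.979, -2.436, -0.005]
contact_force: [-1.7, 9.4, 5.4]
opening: 0.0295
t: 11.0
tool_pos: [0.544, 0.1359, 0.0031]
tool_rot: [-1.979, -2.437, -0.004]
contact_force: [-1.6, 9.8, 6.5]
opening: 0.0288
0 [292.24 169.35] ball slab x,y mm [-6.6  2.6 35.2]
-45:174 -43:170 -41:109 -39:28 -37:4 -35:28 -33:92 -31:160 -29:207 -27:208 -25:205 -23:199 -21:187 -19:174 -17:174 -15:183 -13:184 -11:179 -9:164 -7:146 -5:150 -3:174 -1:194 1:196 3:147 5:79 7:98 9:184 11:224 13:209 15:198 17:190 19:185 21:176 23:127 25:87 27:127 29:200 31:222 33:204 35:187 37:173 39:169 41:177 43:186 45:191
2 [292.09 169.39] ball slab x,y mm [-7.2  2.6 35.2]
-45:175 -43:172 -41:110 -39:28 -37:4 -35:28 -33:93 -31:161 -29:208 -27:210 -25:207 -23:201 -21:189 -19:177 -17:176 -15:185 -13:174 -11:154 -9:145 -7:150 -5:166 -3:180 -1:191 1:194 3:145 5:78 7:98 9:185 11:226 13:211 15:200 17:192 19:187 21:178 23:128 25:88 27:128 29:201 31:224 33:205 35:189 37:175 39:170 41:179 43:187 45:193
now [295.26 168.66] ball slab x,y mm [ 5.5  2.9 34.9]
-45:184 -43:183 -41:121 -39:28 -37:0 -35:15 -33:80 -31:152 -29:211 -27:215 -25:206 -23:194 -21:182 -19:177 -17:176 -15:179 -13:186 -11:193 -9:202 -7:205 -5:204 -3:195 -1:177 1:163 3:112 5:58 7:71 9:144 11:199 13:210 15:205 17:193 19:189 21:186 23:133 25:77 27:114 29:200 31:229 33:206 35:190 37:180 39:175 41:179 43:186 45:193
```

The lines are at slab x ≈ 5.3 and 25, so the midpoint is about 15.2. The ball has moved from −7 to 5.5 and has about 9.7 mm left, which is roughly 17 mm of push. I'll push 14 mm, let it settle and re-measure.

```bash
python3 -m creep '[[255,-1,0,0,0],[255,-2.5,0,0,0],[255,-4,0,0,0],[255,-5.5,0,0,0],[255,-7,0,0,0],[255,-8.5,0,0,0],[255,-10,0,0,0],[255,-11.5,0,0,0],[255,-12.5,0,0,0],[255,-13.5,0,0,0],[255,-14,0,0,0],[255,-14,0,0,0]]'; python3 -m creep '[[255,0,0,0,0],[255,0,0,0,0],[255,0,0,0,0],[255,0,0,0,0],[255,0,0,0,0],[255,0,0,0,0],[255,0,0,0,0],[255,0,0,0,0],[255,0,0,0,0],[255,0,0,0,0],[255,0,0,0,0],[255,0,0,0,0]]'; python3 -m creep '[[255,0,0,0,0],[255,0,0,0,0],[255,0,0,0,0],[255,0,0,0,0],[255,0,0,0,0],[255,0,0,0,0],[255,0,0,0,0],[255,0,0,0,0]]'
cat > m.py <<'E'
from h import *
import sys
tag=sys.argv[1]; bs=[]
for k in range(3): im=ctrl.get_image("top"); bs.append(ball(im))
cv2.imwrite(f"top{tag}_raw.png",im[...,::-1]); b=np.mean(bs,0); print(np.round(bs,2).tolist())
R,t=pose(*Q0,.013,.003); xs=np.arange(-45,45.1,.5); ofs=[-9,-8,-7,-6,6,7,8,9]
P=np.array([[x/1e3,y/1e3,.035] for y in ofs for x in xs]); uv=proj("top",P@R.T+t).astype(np.float32)
g=cv2.remap(im[...,1].copy(),uv[:,0].reshape(8,-1),uv[:,1].reshape(8,-1),cv2.INTER_CUBIC).astype(float).mean(0)
def cen(a,b): s=(xs>a)&(xs<b); w=np.clip(180-g[s],0,None); return (w*xs[s]).sum()/w.sum()
W=back("top",[b],t[2]+.035)[0]; l=R.T@(W-t)*1e3
print("ball",l.round(2),"lines",cen(0,12),cen(20,30),"end mark",cen(-42,-32),"to go (+ = keep pushing)",(cen(0,12)+cen(20,30))/2-l[0])
E
python3 m.py 4
```

```text
t: 12.05
tool_pos: [0.5468, 0.1223, 0.0031]
tool_rot: [-1.979, -2.436, -0.005]
contact_force: [-1.9, 9.7, 5.8]
opening: 0.0289
t: 13.05
tool_pos: [0.5468, 0.1223, 0.0031]
tool_rot: [-1.979, -2.436, -0.005]
contact_force: [-2.5, 9.7, 6.3]
opening: 0.0293
t: 13.72
tool_pos: [0.5468, 0.1223, 0.0032]
tool_rot: [-1.979, -2.436, -0.005]
contact_force: [-2.2, 10.1, 6.1]
opening: 0.0292
[[297.5, 168.19], [297.5, 168.19], [297.5, 168.19]]
ball [13.1   2.26 34.96] lines 5.400366837857667 24.26938304190036 end mark -37.26539309331374 to go (+ = keep pushing) 1.7335534655018296
```

```bash
python3 -m creep '[[255,-0.5,0,0,0],[255,-1,0,0,0],[255,-1.5,0,0,0],[255,-2,0,0,0],[255,-2.5,0,0,0],[255,-2.5,0,0,0],[255,-2.5,0,0,0],[255,-2.5,0,0,0],[255,-2.5,0,0,0],[255,-2.5,0,0,0],[255,-2.5,0,0,0],[255,-2.5,0,0,0]]'; python3 -m creep '[[255,0,0,0,0],[255,0,0,0,0],[255,0,0,0,0],[255,0,0,0,0],[255,0,0,0,0],[255,0,0,0,0],[255,0,0,0,0],[255,0,0,0,0],[255,0,0,0,0],[255,0,0,0,0],[255,0,0,0,0],[255,0,0,0,0]]'
python3 m.py 5; python3 - <<'E'
from h import *
b=cv2.imread("top5_raw.png")[155:180,278:318]; s=ctrl.get_image("scene")[...,::-1][150:200,245:305]
cv2.imwrite("pics/c5.png",np.vstack([cv2.resize(b,(480,300),interpolation=cv2.INTER_CUBIC),cv2.resize(s[5:42,:],(480,296),interpolation=cv2.INTER_CUBIC)]))
E
```

```text
t: 14.87
tool_pos: [0.5474, 0.1199, 0.0032]
tool_rot: [-1.979, -2.436, -0.005]
contact_force: [-3.1, 10.0, 6.5]
opening: 0.0291
t: 15.87
tool_pos: [0.5473, 0.1199, 0.0031]
tool_rot: [-1.979, -2.436, -0.005]
contact_force: [-2.1, 9.9, 6.5]
opening: 0.029
[[297.8, 168.14], [297.8, 168.17], [297.8, 168.17]]
ball [14.26  2.15 34.96] lines 4.591623036649215 24.073656166745025 end mark -37.14608019717509 to go (+ = keep pushing) 0.07550850679610477
```

View pics/c5.png

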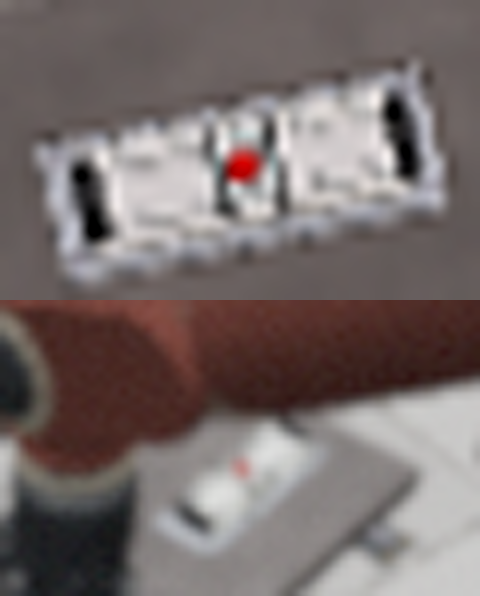

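In the top crop the lines are at about (218,172) and (277,162) with the ball centred between them at (244,167). The scene crop agrees. Releasing and rising straight up.

```bash
python3 -m creep '[[200,0,0,0,0],[150,0,0,0,0],[100,0,0,0,0],[60,0,0,0,0],[60,0,0,0,0],[60,0,0,0,0],[60,0,0,0,0],[60,0,0,-5,0],[60,0,0,-15,0],[60,0,0,-30,0],[60,0,0,-50,0],[60,0,0,-80,0]]'; python3 -m creep '[[60,10,0,-35,0],[60,35,0,-60,0],[60,65,0,-80,0],[60,80,-20,-90,0],[60,90,-45,-100,0],[60,95,-70,-105,0],[60,95,-80,-110,0],[60,95,-80,-110,0],[60,95,-80,-110,0],[60,95,-80,-110,0],[60,95,-80,-110,0],[60,95,-80,-110,0]]';python3 -m creep '[[60,0,0,0,0],[60,0,0,0,0],[60,0,0,0,0],[60,0,0,0,0],[60,0,0,0,0],[60,0,0,0,0],[60,0,0,0,0],[60,0,0,0,0]]'
python3 m.py 6; python3 - <<'E'
from h import *
R,t=pose(*Q0,.013,.003); xs=np.arange(-50,80,.25)
for tag in "0256":
    im=cv2.imread(f"top{tag}_raw.png")[...,::-1]; out=[]
    for ofs in([-10,-9,-8],[8,9,10],[-3,0,3]):
        P=np.array([[x/1e3,y/1e3,.035] for y in np.array(ofs)+2. for x in xs]); uv=proj("top",P@R.T+t).astype(np.float32)
        g=cv2.remap(im[...,1].copy(),uv[:,0].reshape(3,-1),uv[:,1].reshape(3,-1),cv2.INTER_CUBIC).astype(float).mean(0)
        c=lambda a,b:round(float((lambda s,w:(w*xs[s]).sum()/max(w.sum(),1e-6))((xs>a)&(xs<b),np.clip(150-g[(xs>a)&(xs<b)],0,None))),1)
        out.append([c(-43,-30),c(0,10),c(20,30),c(58,75)])
    print(tag,out)
for n in("top","scene"): cv2.imwrite(f"{n}6_raw.png",ctrl.get_image(n)[...,::-1])
a=cv2.imread("top6_raw.png")[125:225,200:350]; s=cv2.imread("scene6_raw.png")[150:225,235:310]
cv2.imwrite("pics/c6.png",np.hstack([cv2.resize(a,(450,300),interpolation=cv2.INTER_CUBIC),cv2.resize(s,(300,300),interpolation=cv2.INTER_CUBIC)]))
E
```

```text
t: 17.07
tool_pos: [0.5458, 0.1177, 0.0821]
tool_rot: [-1.978, -2.437, 0.005]
contact_force: [0.6, 0.3, -1.4]
opening: 0.0653
t: 18.07
tool_pos: [0.4502, 0.1943, 0.1924]
tool_rot: [-1.98, -2.438, 0.001]
contact_force: [-0.2, -0.4, 0.0]
opening: 0.0651
t: 18.73
tool_pos: [0.4498, 0.1945, 0.1928]
tool_rot: [1.98, 2.439, 0.0]
contact_force: [0.9, 0.2, -0.3]
opening: 0.0658
[[297.79, 168.2], [297.79, 168.2], [297.8, 168.17]]
ball [14.2   2.04 34.96] lines 4.789023989484062 24.06743471582181 end mark -37.14673140691615 to go (+ = keep pushing) 0.22634825829742233
0 [[-38.2, 4.8, 24.0, 66.2], [-37.9, 4.9, 22.9, 66.3], [-38.3, 3.8, 22.9, 65.7]]
2 [[-38.2, 4.8, 24.0, 66.2], [-37.9, 4.9, 22.9, 66.3], [-38.3, 3.8, 22.9, 65.7]]
5 [[-37.1, 5.2, 24.9, 66.9], [-37.5, 4.7, 24.8, 66.6], [-37.4, 7.8, 22.1, 66.8]]
6 [[-37.1, 5.2, 24.9, 66.9], [-37.5, 4.7, 24.8, 66.6], [-37.4, 7.8, 22.2, 66.8]]
```

View pics/c6.png

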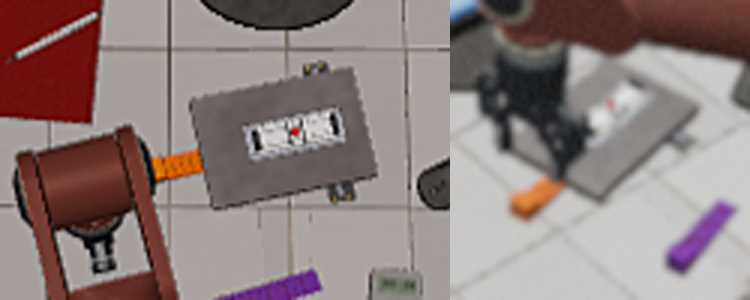

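In the last picture the shim lies square under the middle of the low edge, the gripper is clear of it and the ball sits between the lines. The ball is at slab x 14.2 and the line midpoint at 14.9, and releasing the shim did not move it. Handing in.

```bash
python3 -c "
from station import ctrl
print(ctrl.finish_job())"
```

```text
the job is handed in; nothing more can be done
None
```

The orange shim is under the middle of the slab's low edge and the level ball rests between the two black lines. I gripped it by the head, lined it up with the slab's axis and pushed it in steadily along the bench. The push took about 10 N once it met the slab. Then I let go, backed the arm off and handed in at about 19 s.

**Ball:** in the top camera it sits about 0.2–0.7 mm from the midpoint, towards the low end, depending on how the lines are located. The allowed band is ±2 mm. Its position was the same before and after I released the shim. There is up to about 1 mm of extra uncertainty, because I don't know exactly how high the lines stand relative to the ball.

**Slab:** the level's end marks moved about 0.8 mm along the slab, which matches the roughly 0.9 mm expected from tilting alone. I saw no sign that the slab was shoved.

**Shim position:** before the push, the cameras put the shim about 4 mm to one side of the centre line, although the arm's own readings said it was centred. I went by the cameras and shifted it 4 mm. The later pictures showed it centred and square.

**Other things on the bench:** nothing else looked moved in the pictures I viewed, but I did not measure the bystanders one by one.

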